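# Put the microscope accessories back in their holders

### The arm

A 6-joint arm with a two-finger parallel gripper is mounted at the origin on the work surface. World frame = base frame: x ahead of the robot, y to its left, z up, the work surface at z = 0. Lengths are in mm, angles in rad, forces in N, time in s.
With the tool pointing down it reaches from about 275 to 750 mm from the base axis. Payload 10.2 kg.
Tool frame: the origin (TCP) lies at the very end of the fingers, on their centre line; the grasp point (between the pads) lies 19 mm behind it (ctrl.hold_point_z is the distance from the TCP to the grasp point, in mm); z points along the fingers, y is the direction in which the jaws open and shut (so a half turn about z gives the same grasp; the last joint's range is limited). The gripper opens to 85 mm and grips with 20 to 120 N. Pads are 22 mm wide; open, the fingers measure 114 mm over their backs; the gripper's body (76 mm by 85 mm) begins 54 mm behind the grasp point. The pads swing forward as they close: fully open they stand 13 mm farther back than shut.
Start: joints at [0.979, 0.313, 1.498, -0, 1.331, -0.223], TCP at [189.273, 489.701, 231.294] pointing down, gripper open.
Joint ranges: [-2.94, 2.94], [-0.97, 2.17], [0.19, 2.56], [-1.23, 4.37], [0.02, 3.11], [-2.88, 2.88]. Speed limits (rad/s): [2.39, 2.39, 3.01, 3.14, 3.14, 3.14].

### API

Orientations are given as a unit quaternion [w, x, y, z].
In Python, from rig import readout, cams, workorder, spotter, ctrl gives the robot as it stands.
- The arm moves only by the tool step_arm, never from a script. Its argument "plan" is text: rows parted by semicolons, each of 5 numbers parted by spaces: the shift along the tool's x, y, z in cm, then the turn about the tool's z in degrees, then the opening in per cent of the stroke, from 0 (shut) to 100 (fully open). In form: x y z twist gripper; .... A call has 1 to 10 rows; each row is the pose to reach, as a shift and turn from the pose commanded when the call began, along the tool's axes at that moment; what a row does not reach only later rows make up. A row lasts 1/10 s, in which the tool goes at most 50 mm and 8.59 degrees, less where a joint would pass 70% of its speed; a pose out of reach is approached as far as the arm can. A call with a gripper value outside its range is refused whole. The fingers move at their own pace and stop on an object; "grip_force" is the grip in N (left out, the last holds). Time passes only in rows, so rows that repeat a pose let the fingers close. It gives the time, the measured TCP pose, the force and the opening at its end, in the units of the state.
- readout.sense(): the state, without advancing time (a new reading comes with each control period).
- cams.capture(name): name is "scene" or "top" or "wrist"; returns (picture, depth): 480x640x3 uint8, red, green, blue; 480x640 float32, mm along the optical axis (not along the pixel's ray), 0 where there is no reading.
- cams.camera_info(name): a dict with "vfov" (degrees; the focal length in pixels is half the picture's height over the tangent of half this angle, whatever the lens; pixels are square), "cx", "cy" (the principal point, pixels), "k1" (the pictures are not rectified: a ray, as slopes to the right and down, at radius r is drawn at 1 + k1 r^2 times it, then the intrinsics apply), "rvec" (rotation vector, rad) and "tvec" (3), from world to camera coordinates, as OpenCV has them. Camera axes: x right, y down, z forward; pixel columns grow to the right and rows downward; lengths in mm; the calibration is good to about 2 mm. A picture is of the moment at which its call begins: read the wrist's pose just before it. camera_info takes no time and is no camera call; for the wrist camera it gives the pose at the moment of the call.
- workorder.finish_job(): hands the job in, once; it reports no verdict.
Trained networks look in the newest picture that a camera, given by its name, has taken for a name from the list of things; names that differ only in an ending like _2 or _b are one class to them, and where a whole thing is asked for, a point or a joint stands for the part that bears it (a point fixed in the world has none). Each returns a list of dicts, best first, with "conf" (0 to 1); they miss things now and then, are a little off and sometimes report something else, mostly with a low value. They report only what shows in the picture. A call takes as long as a camera call. They do not tell look-alikes from the thing itself.
- spotter.regions_of(camera, target): "pixels" (480x640 bool, what is visible of it) and "extent" ([centre column, centre row, width, height] in pixels, round what is visible of it).
The state is a dict: "time_s": time; "joints": joint angles; "dq": joint speeds; "tau": joint torques, N m; "eef_pos": TCP position; "ee_rot": TCP orientation; "force": force on the tool from outside, world axes, zero at the start; "wrist_torque": the same for the moment, N m; "grip_width": opening from 0.0 (shut) to 1.0 (fully open).
Only numpy, scipy, OpenCV 4.12 (cv2) and the standard library are available. Lean on these libraries where they do the work, as an engineer would, in place of code of your own. Each camera call takes 0.05 s, during which the arm holds its last target. There are 200 camera calls.

### The job

Put the four microscope accessories away, each in the holder of its own shape: the eyepiece in the small round one, the wide auxiliary lens in the large round one, the slide case in the long one and the sample box in the square one, the two boxes lined up with the sides of their holders. Each must sit upright and flat on its holder's floor, fully inside the rim; set them down, do not let them drop. Leave the glass dish where it stands.

Things in the scene. Friction and masses are not known exactly. Their poses are not given: they have to be found in the camera images.
- eyepiece: Microscope eyepiece, loose, standing upright on its narrow barrel: aluminium barrel 30 mm diameter for the lowest 20 mm, then a black body 38 mm diameter from 20 to 46 mm, tapering to 32 mm at the top; 52 mm tall, about 90 g, glass disc on top. Belongs in the small round holder. Origin: centre of its underside, z up.
- aux_lens: Auxiliary objective lens, loose, lying flat: squat black disc 54 mm diameter, 26 mm tall, aluminium band around its waist, glass disc on top, about 120 g. Belongs in the large round holder. Origin: centre of its underside, z up.
- slide_case: Closed slide case, loose: grey plastic oblong 84 mm long (x), 32 mm wide (y), 26 mm tall, blank paper label on top, about 80 g. Belongs in the long holder. Origin: centre of its underside, x along its length, z up. It may lie at any yaw.
- sample_box: Closed sample box, loose: grey plastic, 47 mm square (x and y), 34 mm tall, round paper dot on top, about 60 g. Belongs in the square holder. Origin: centre of its underside, x and y along its sides, z up.
- small_round_holder: Holder for the eyepiece: round, 52 mm diameter inside the rim, 62 mm outside. Fixed to the bench. Dark steel tray with a paler grey floor 4 mm above the bench and a rim 5 mm wide whose top is 9 mm above the bench (5 mm above the floor). Origin: centre of its underside at bench height, z up.
- large_round_holder: Holder for the auxiliary lens: round, 72 mm diameter inside the rim, 82 mm outside. Fixed to the bench. Dark steel tray with a paler grey floor 4 mm above the bench and a rim 5 mm wide whose top is 9 mm above the bench (5 mm above the floor). Origin: centre of its underside at bench height, z up.
- long_holder: Holder for the slide case: oblong, 102 mm (x) by 50 mm (y) inside the rim, 112 by 60 mm outside. Fixed to the bench. Dark steel tray with a paler grey floor 4 mm above the bench and a rim 5 mm wide whose top is 9 mm above the bench (5 mm above the floor). Origin: centre of its underside at bench height, x along its length, z up.
- square_holder: Holder for the sample box: square, 62 mm by 62 mm inside the rim, 72 mm outside. Fixed to the bench. Dark steel tray with a paler grey floor 4 mm above the bench and a rim 5 mm wide whose top is 9 mm above the bench (5 mm above the floor). Origin: centre of its underside at bench height, x and y along its sides, z up.
- petri_dish: Bystander: open glass dish, 70 mm diameter, 16 mm tall, a few small white specimens in it; loose, standing among the accessories and holders. Origin: centre of its underside.
Not all that is in view belongs to the job. What is shaped like the sample_box but red is not meant.

How it is judged:
By the outcome, as a careful person would: the job done as asked, in the order asked, and still so for the second after the job is handed in, with the robot touching nothing.
It also fails if it takes over 102 s, if anything falls off the work surface, if the arm or the gripper's body presses on something with over 40 N, if the wrist force passes 120 N, or if a joint passes its speed limit or range.

## Working session

There is one attempt and no reset: what is moved stays moved. The work goes in short steps, Python scripts to look and compute and a tool call to move; the robot and the scene stay as the last step left them, time stands still between calls to the robot, and variables do not carry over. Pictures are saved under pics/ and viewed, about 12 in all and at most 16, crops included, and the job is handed in when it is done.

Besides the shell and the picture viewer there is one more tool, called after ">>>" by a JSON object that holds its "op" and its "data". step_arm: Moves the arm, as the interface text tells. Its arguments: {"type":"object","properties":{"plan":{"type":"string"},"grip_force":{"type":"number"}},"required":["plan"]}

```bash
mkdir -p pics; ls
python3 - <<'E'
from rig import readout,cams,ctrl
import cv2,numpy as np
s=readout.sense(); print({k:np.round(v,3).tolist() for k,v in s.items()})
print(ctrl.hold_point_z)
for n in("scene","top","wrist"):
    i=cams.camera_info(n); print(n,i)
    p,d=cams.capture(n); cv2.imwrite(f"pics/{n}0.png",p[:,:,::-1])
E
```

```text
pics
{'time_s': 0.0, 'joints': [0.979, 0.313, 1.498, 0.0, 1.331, -0.223], 'dq': [-0.002, -0.001, -0.001, 0.0, 0.0, 0.002], 'tau': [-0.0, -41.226, -25.974, -0.0, 0.004, 0.0], 'eef_pos': [189.136, 489.479, 230.736], 'ee_rot': [-0.0, 0.183, 0.983, -0.001], 'force': [-0.446, 0.821, -0.09], 'wrist_torque': [0.032, 0.02, 0.041], 'grip_width': 1.001}
18.700000000000003
scene {'vfov': 57.35119737688631, 'cx': 323.400954867563, 'cy': 239.8678596353976, 'k1': -0.0213245952957724, 'rvec': array([ 2.28661794,  0.60261717, -0.22454725]), 'tvec': array([-445.79102416, -128.45586952, 1230.90053449])}
top {'vfov': 44.68289478492702, 'cx': 319.4030174726633, 'cy': 232.0470386451116, 'k1': -0.15164967503499932, 'rvec': array([ 2.18156771, -2.13106131,  0.16310662]), 'tvec': array([  -6.98541086,  511.69472661, 1103.07426909])}
wrist {'vfov': 71.42420190213579, 'cx': 314.6377516472175, 'cy': 245.56928918959233, 'k1': 0.0049304521317814305, 'rvec': array([-2.38061139, -1.63187717, -0.24229844]), 'tvec': array([-524.76866897,  -37.7932786 ,  379.44854276])}
```

View pics/top0.png

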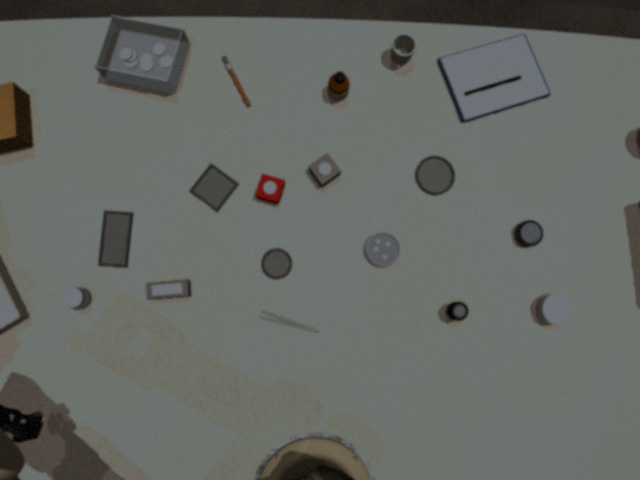

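View pics/scene0.png

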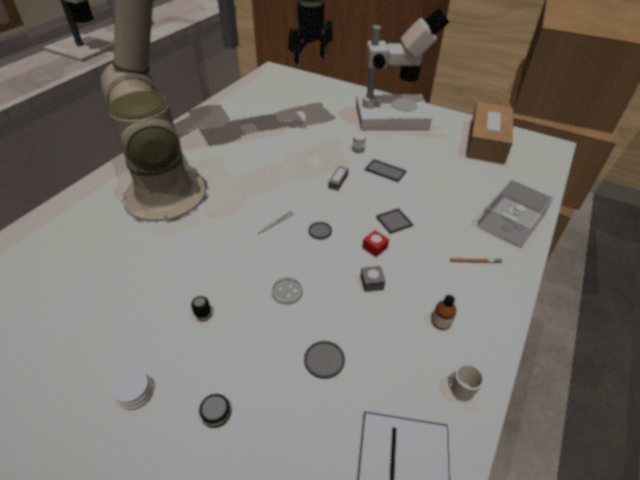

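Top view: the sample-box candidates are the grey box at (324,170) and the red box at (270,188); the grey one fits, and red is excluded. The others are the eyepiece (457,311), lens (529,233), slide case (168,289), small holder (277,263), large holder (435,175), long holder (116,239), square holder (214,187) and dish (381,250).

```bash
cat > h.py <<'E'
import numpy as np,cv2
from scipy.spatial.transform import Rotation as R
from rig import readout,cams,workorder,spotter,ctrl
H=dict(eyepiece=52,aux_lens=26,slide_case=26,sample_box=34,small_round_holder=9,large_round_holder=9,long_holder=9,square_holder=9,petri_dish=16)
def world(info,px,z):
    """pixels (N,2) -> world xy on plane z (scalar)"""
    f=240/np.tan(np.radians(info["vfov"]/2)); K=np.array([[f,0,info["cx"]],[0,f,info["cy"]],[0,0,1]])
    n=cv2.undistortPoints(np.float64(px).reshape(-1,1,2),K,np.array([info["k1"],0,0,0.])).reshape(-1,2)
    M=cv2.Rodrigues(info["rvec"])[0]; c=-M.T@info["tvec"]
    d=np.c_[n,np.ones(len(n))]@M
    return (c+d*((z-c[2])/d[:,2])[:,None])[:,:2], n, M, c
def cloud(info,depth,mask):
    v,u=np.nonzero(mask&(depth>0)); _,n,M,c=world(info,np.c_[u,v],0)
    d=depth[v,u][:,None]; return (np.c_[n,np.ones(len(n))]*d)@M+c
def look(cam,names,save=None):
    info=cams.camera_info(cam); p,d=cams.capture(cam)
    if save: cv2.imwrite(save,p[:,:,::-1])
    for n in names:
        for r in spotter.regions_of(cam,n)[:3]:
            if r["conf"]<.2: continue
            m=r["pixels"]; cs,_=cv2.findContours(m.astype(np.uint8),0,1); k=max(cs,key=cv2.contourArea)[:,0]
            P=cloud(info,d,m); z=np.percentile(P[:,2],90) if len(P) else -1
            T=P[abs(P[:,2]-z)<4] if len(P) else P
            o=cv2.minAreaRect(world(info,k,H[n])[0].astype(np.float32))
            t=cv2.minAreaRect(T[:,:2].astype(np.float32)) if len(T)>5 else None
            f=lambda q: q and (np.round(q[0],1).tolist(),np.round(q[1],1).tolist(),round(q[2],1))
            print(n,round(r["conf"],2),"px",np.round(r["extent"]).tolist(),"ztop",round(z,1),"outline",f(o),"cloud",f(t))
    return info,p,d
def rel(x,y,z=None,yaw=None):
    """shift in tool axes (cm) to TCP x,y,z ; twist for tool-y axis yaw (deg, mod 180)"""
    s=readout.sense(); q=s["ee_rot"]; M=R.from_quat([*q[1:],q[0]]).as_matrix()
    dz=0 if z is None else z-s["eef_pos"][2]
    print("shift",np.round(M.T@[x-s["eef_pos"][0],y-s["eef_pos"][1],dz]/10,2),"yaw tool y",round(np.degrees(np.arctan2(M[1,1],M[0,1])),1),"t",s["time_s"])
    if yaw is not None:
        a=np.degrees(np.arctan2(M[1,1],M[0,1])); t=-(yaw-a); print("twist",(t+90)%180-90,"j6",np.degrees(s["joints"][5]))
E
python3 - <<'E'
from h import *
i,p,d=look("top",list(H))
cv2.imwrite("pics/crop1.png",cv2.resize(p[130:330,60:580,::-1],(800,308),interpolation=3))
rel(300,0,200)
E
```

```text
eyepiece 0.56 px [459.0, 313.0, 21.0, 22.0] ztop 53.8 outline ([363.4, -261.5], [34.4, 39.2], 0.6) cloud ([364.3, -265.0], [30.8, 33.4], 43.0)
aux_lens 0.85 px [530.0, 234.0, 29.0, 29.0] ztop 28.5 outline ([520.8, -415.6], [51.3, 60.3], 26.4) cloud ([522.7, -419.8], [49.6, 51.7], 30.5)
slide_case 0.85 px [169.0, 289.0, 51.0, 20.0] ztop 28.8 outline ([393.2, 297.9], [33.7, 87.5], 6.7) cloud ([393.6, 299.5], [32.1, 84.1], 6.8)
slide_case 0.6 px [435.0, 175.0, 40.0, 43.0] ztop 9.1 outline ([634.4, -224.9], [79.8, 81.8], 45.6) cloud ([639.8, -228.8], [81.5, 80.8], 62.7)
sample_box 0.93 px [270.0, 191.0, 35.0, 28.0] ztop 36.5 outline ([594.8, 104.5], [52.7, 52.8], 74.1) cloud ([597.8, 105.4], [47.0, 46.8], 74.1)
sample_box 0.91 px [324.0, 171.0, 31.0, 35.0] ztop 36.5 outline ([635.3, -2.4], [50.7, 54.0], 39.2) cloud ([638.7, -2.3], [46.6, 47.3], 36.6)
sample_box 0.29 px [457.0, 313.0, 22.0, 20.0] ztop 53.8 outline ([363.5, -266.0], [34.9, 39.8], 0.6) cloud ([363.7, -264.3], [30.8, 31.6], 43.0)
small_round_holder 0.61 px [278.0, 266.0, 33.0, 27.0] ztop 9.4 outline ([450.5, 89.2], [57.7, 59.5], 1.6) cloud ([450.6, 89.3], [57.8, 59.7], 2.1)
large_round_holder 0.79 px [434.0, 175.0, 37.0, 45.0] ztop 9.2 outline ([638.6, -228.4], [81.1, 82.9], 45.1) cloud ([639.9, -229.0], [81.6, 81.0], 63.9)
long_holder 0.57 px [115.0, 239.0, 33.0, 54.0] ztop 9.7 outline ([493.0, 418.0], [65.1, 112.6], 88.0) cloud ([492.9, 418.1], [62.3, 112.5], 87.8)
square_holder 0.94 px [215.0, 186.0, 46.0, 45.0] ztop 9.5 outline ([602.6, 220.3], [73.7, 72.3], 53.8) cloud ([603.1, 220.9], [72.8, 72.2], 53.4)
petri_dish 0.89 px [382.0, 250.0, 40.0, 41.0] ztop 15.1 outline ([483.7, -122.1], [67.2, 71.0], 46.0) cloud ([484.8, -122.2], [68.1, 66.5], 89.6)
shift [-27.98 -41.69   3.13] yaw tool y 68.9 t 0.65
```

View pics/crop1.png

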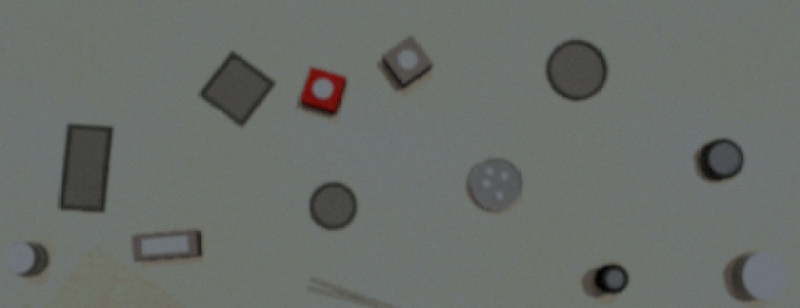

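View pics/wrist0.png

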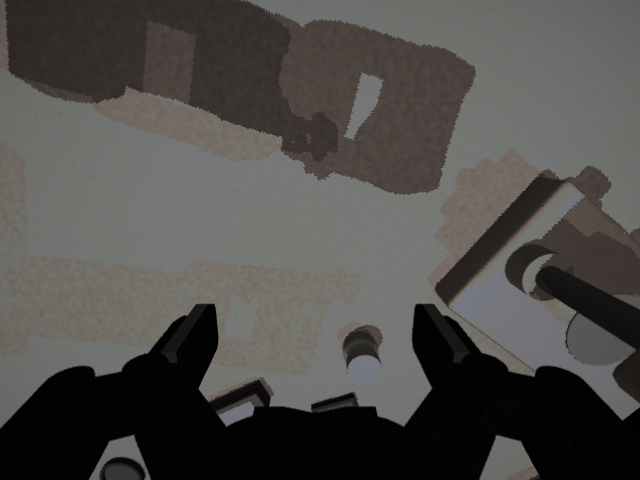

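The enlarged crop confirms it: the grey box at (405,62) in the crop is the sample box, and the red one at (323,92) is the look-alike. I'll start with the eyepiece.

```bash
python3 -c "
from h import *
rel(364,-265,120)"
```

```text
shift [-43.51 -64.1   11.13] yaw tool y 68.9 t 0.65
```

>>> {"op": "step_arm", "data": {"plan": "-22 -32 2 0 100;-22 -32 2 0 100;-22 -32 2 0 100;-22 -32 2 0 100;-22 -32 2 0 100;-22 -32 2 0 100;-43.5 -64.1 6 0 100;-43.5 -64.1 6 0 100;-43.5 -64.1 6 0 100;-43.5 -64.1 6 0 100", "grip_force": 30}}

```text
time_s: 1.65
eef_pos: [302.2, 5.5, 197.8]
ee_rot: [0.001, 0.183, 0.983, -0.0]
force: [1.5, 0.5, 0.1]
grip_width: 1.003
```

```bash
python3 -c "
from h import *
rel(364,-265,120)"
```

```text
shift [-15.51 -23.     7.8 ] yaw tool y 68.9 t 1.65
```

>>> {"op": "step_arm", "data": {"plan": "-15.5 -23 5 0 100;-15.5 -23 5 0 100;-15.5 -23 5 0 100;-15.5 -23 5 0 100;-15.5 -23 5 0 100;-15.5 -23 5 0 100;-15.5 -23 5 0 100;-15.5 -23 5 0 100"}}

```text
time_s: 2.45
eef_pos: [363.6, -262.8, 147.2]
ee_rot: [-0.0, 0.184, 0.983, 0.0]
force: [-0.7, -0.2, 0.7]
grip_width: 0.998
```

Run:
```python
from h import *
rel(364,-265,120)
look("wrist",["eyepiece"],"pics/w1.png")
```

```text
shift [-0.12 -0.19  2.72] yaw tool y 68.8 t 2.45
eyepiece 0.88 px [307.0, 245.0, 50.0, 52.0] ztop 52.8 outline ([359.7, -266.3], [36.0, 41.2], 69.7) cloud ([363.3, -267.4], [34.0, 33.7], 65.3)
```

View pics/w1.png

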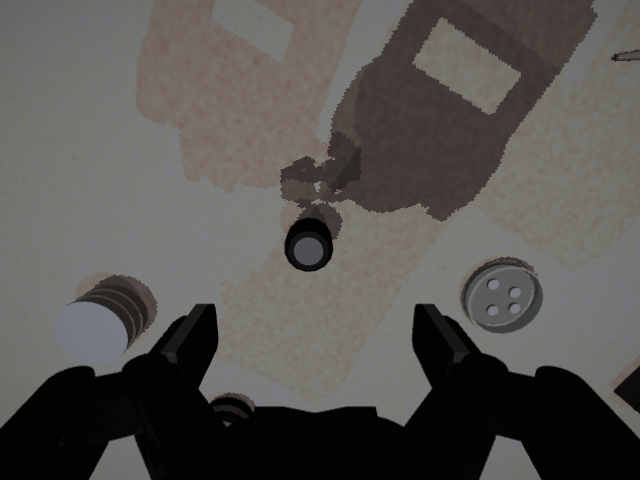

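Wrist view: the eyepiece is at (308,245), midway between the fingers, with the dish at (502,295) and nothing in the way. I'll go down and grip.

>>> {"op": "step_arm", "data": {"plan": "-0.12 -0.35 4 0 100;-0.12 -0.35 7.5 0 100;-0.12 -0.35 11 0 100;-0.12 -0.35 13.3 0 100;-0.12 -0.35 13.3 0 100;-0.12 -0.35 13.3 0 30;-0.12 -0.35 13.3 0 30;-0.12 -0.35 13.3 0 30;-0.12 -0.35 13.3 0 30;-0.12 -0.35 13.3 0 30"}}

```text
time_s: 3.55
eef_pos: [364.2, -267.0, 15.8]
ee_rot: [0.001, 0.183, 0.983, -0.001]
force: [-0.2, 2.2, 9.3]
grip_width: 0.435
```

>>> {"op": "step_arm", "data": {"plan": "0 0 0 0 20;0 0 0 0 20;0 0 -1 0 20;0 0 -2 0 20;0 0 -4 0 20;0 0 -7 0 20;0 0 -7 0 20"}}

```text
time_s: 4.25
eef_pos: [365.0, -268.1, 88.2]
ee_rot: [0.003, 0.183, 0.983, -0.002]
force: [-0.5, -0.2, -1.5]
grip_width: 0.432
```

Run:
```python
from h import *
look("top",["eyepiece"]); print(readout.sense()["grip_width"],readout.sense()["force"])
rel(450.6,89.3,95)
look("wrist",["eyepiece"],"pics/w2.png")
```

```text
0.4359141245015227 [ 0.72124711  0.31871697 -1.03548697]
shift [ 4.74 36.34 -1.02] yaw tool y 68.9 t 4.35
eyepiece 0.9 px [314.0, 328.0, 96.0, 122.0] ztop 122.1 outline ([394.5, -278.7], [56.7, 81.1], 69.6) cloud ([362.8, -265.8], [34.2, 33.9], 44.4)
```

View pics/w2.png

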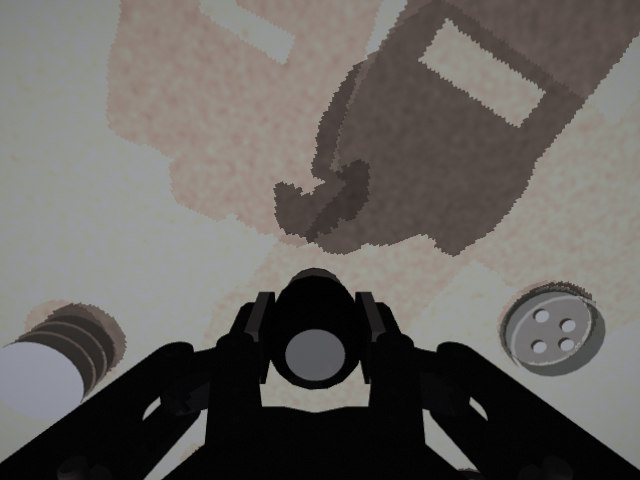

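The eyepiece is held at (315,330), upright and clear of the bench. I'll carry it to the small round holder.

>>> {"op": "step_arm", "data": {"plan": "0.6 4.5 -1 0 20;1.1 9 -1 0 20;1.8 13.5 -1 0 20;2.3 18 -1 0 20;3 22.5 -1 0 20;3.5 27 -1 0 20;4.1 31.5 -1 0 20;4.75 36.3 -1 0 20;4.75 36.3 -1 0 20;4.75 36.3 -1 0 20"}}

```text
time_s: 5.45
eef_pos: [449.7, 89.8, 93.7]
ee_rot: [-0.001, 0.182, 0.983, -0.0]
force: [-1.0, -0.7, -0.7]
grip_width: 0.434
```

Run:
```python
from h import *
i,p,d=look("wrist",["small_round_holder","eyepiece"])
rel(450.6,89.3,20)
```

```text
small_round_holder 0.82 px [315.0, 247.0, 84.0, 70.0] ztop 8.9 outline ([445.5, 89.2], [60.5, 52.9], 71.3) cloud ([446.2, 89.1], [60.9, 52.0], 71.0)
eyepiece 0.93 px [315.0, 328.0, 95.0, 124.0] ztop 130.5 outline ([484.9, 75.9], [60.2, 85.0], 71.3) cloud ([448.6, 90.2], [33.5, 34.8], 24.7)
shift [-0.01  0.15  7.42] yaw tool y 68.8 t 5.6
```

>>> {"op": "step_arm", "data": {"plan": "0 0 2.5 0 20;0 0 5 0 20;0 0 6.3 0 20;0 0 6.8 0 20;0 0 7.1 0 20;0 0 7.3 0 20;0 0 7.3 0 20"}}

```text
time_s: 6.3
eef_pos: [450.5, 88.9, 21.9]
ee_rot: [0.0, 0.184, 0.983, 0.0]
force: [-0.1, 0.8, 0.2]
grip_width: 0.437
```

>>> {"op": "step_arm", "data": {"plan": "0 0 0.1 0 20;0 0 0.2 0 20;0 0 0.3 0 20;0 0 0.3 0 20"}}

```text
time_s: 6.7
eef_pos: [450.6, 89.1, 19.7]
ee_rot: [0.001, 0.183, 0.983, -0.0]
force: [-4.8, -0.7, 16.2]
grip_width: 0.434
```

Contact. I'll release and rise.

>>> {"op": "step_arm", "data": {"plan": "0 0 -0.1 0 20;0 0 -0.1 0 50;0 0 -0.1 0 70;0 0 -0.1 0 100;0 0 -0.1 0 100;0 0 -0.1 0 100;0 0 -3 0 100;0 0 -7 0 100;0 0 -12 0 100;0 0 -12 0 100"}}

```text
time_s: 7.7
eef_pos: [453.0, 89.1, 144.0]
ee_rot: [0.005, 0.183, 0.983, 0.001]
force: [0.3, -0.1, -0.4]
grip_width: 1.001
```

Run:
```python
from h import *
look("wrist",["eyepiece","small_round_holder"],"pics/w3.png")
rel(522.7,-420.5,110)
```

```text
eyepiece 0.64 px [312.0, 241.0, 52.0, 58.0] ztop 56.8 outline ([447.8, 90.4], [36.8, 42.0], 68.8) cloud ([450.5, 89.6], [34.7, 34.6], 74.7)
small_round_holder 0.66 px [312.0, 224.0, 69.0, 60.0] ztop 9.2 outline ([445.6, 88.6], [60.5, 50.9], 73.8) cloud ([445.8, 88.3], [60.8, 50.8], 74.0)
shift [-25.17 -44.91   2.79] yaw tool y 68.9 t 7.85
```

View pics/w3.png

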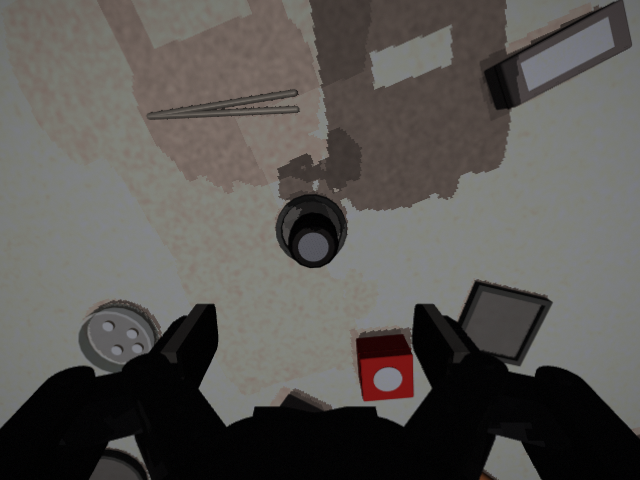

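The eyepiece stands upright inside the small holder at (314,245), with its top at about 56 mm, so it is on the floor. Next is the lens.

>>> {"op": "step_arm", "data": {"plan": "-25.2 -44.9 0 0 100;-25.2 -44.9 0 0 100;-25.2 -44.9 0 0 100;-25.2 -44.9 0 0 100;-25.2 -44.9 0 0 100;-25.2 -44.9 0 0 100;-25.2 -44.9 0 0 100;-25.2 -44.9 0 0 100;-25.2 -44.9 0 0 100;-25.2 -44.9 0 0 100"}}

```text
time_s: 8.85
eef_pos: [520.7, -407.4, 136.2]
ee_rot: [-0.001, 0.184, 0.983, 0.001]
force: [-0.8, 0.5, -0.1]
grip_width: 1.005
```

>>> {"op": "step_arm", "data": {"plan": "0 0 0 0 100;0 0 0 0 100;0 0 0 0 100"}}

```text
time_s: 9.15
eef_pos: [521.2, -404.6, 137.3]
ee_rot: [-0.001, 0.183, 0.983, 0.001]
force: [-0.6, 0.9, -0.3]
grip_width: 1.0
```

Run:
```python
from h import *
look("wrist",["aux_lens"],"pics/w4.png")
rel(522.7,-420.5,6)
```

```text
aux_lens 0.77 px [293.0, 249.0, 70.0, 75.0] ztop 27.1 outline ([520.4, -421.1], [53.1, 57.1], 41.1) cloud ([522.0, -422.5], [52.8, 53.0], 30.4)
shift [-0.7  -1.45 13.23] yaw tool y 68.9 t 9.25
```

View pics/w4.png

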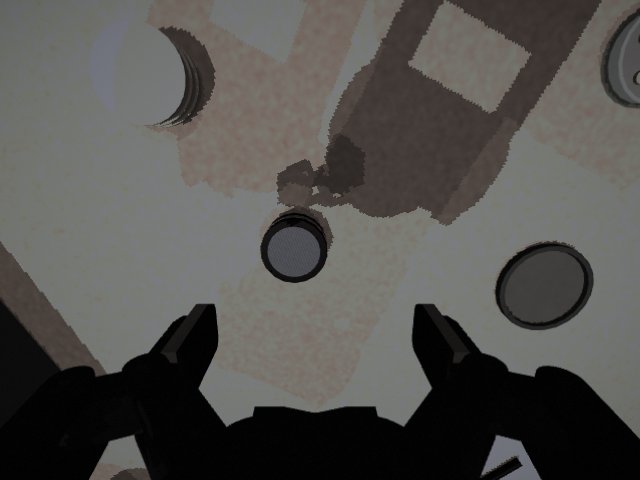

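Wrist view: the lens is at (293,249), clear of everything. I'll go down and grip.

>>> {"op": "step_arm", "data": {"plan": "-0.7 -1.6 4 0 100;-0.7 -1.6 8 0 100;-0.7 -1.6 11.5 0 100;-0.7 -1.6 13.2 0 100;-0.7 -1.6 13.2 0 100;-0.7 -1.6 13.2 0 55;-0.7 -1.6 13.2 0 40;-0.7 -1.6 13.2 0 40;-0.7 -1.6 13.2 0 40;-0.7 -1.6 13.2 0 40", "grip_force": 35}}

```text
time_s: 10.25
eef_pos: [523.0, -424.1, 9.1]
ee_rot: [0.002, 0.183, 0.983, -0.001]
force: [-0.1, 1.8, 6.4]
grip_width: 0.614
```

>>> {"op": "step_arm", "data": {"plan": "-0 0 0 0 40;0 0 -0.7 0 40;0 0 -1.5 0 40;0 0 -3 0 40;0 0 -6 0 40;0 0 -7 0 40;0 0 -7 0 40;0 0 -7 0 40"}}

```text
time_s: 11.05
eef_pos: [521.8, -423.0, 75.8]
ee_rot: [-0.0, 0.183, 0.983, 0.0]
force: [-0.5, 0.7, -1.4]
grip_width: 0.617
```

Run:
```python
from h import *
look("wrist",["aux_lens"])
rel(639.9,-229,80)
```

```text
aux_lens 0.57 px [315.0, 314.0, 127.0, 134.0] ztop 93.6 outline ([551.6, -434.2], [80.1, 92.4], 68.8) cloud ([521.2, -422.4], [52.5, 54.5], 67.1)
shift [-4.04 22.34 -0.48] yaw tool y 68.9 t 11.15
```

>>> {"op": "step_arm", "data": {"plan": "-0.8 4.5 -1 0 40;-1.6 9 -1 0 40;-2.4 13.5 -1 0 40;-3.2 18 -1 0 40;-4.05 22.3 -1 0 40;-4.05 22.3 -1 0 40;-4.05 22.3 -1 0 40;-4.05 22.3 -1 0 40"}}

```text
time_s: 11.95
eef_pos: [639.6, -230.6, 85.8]
ee_rot: [-0.001, 0.184, 0.983, 0.0]
force: [-0.3, 0.8, -1.2]
grip_width: 0.614
```

Run:
```python
from h import *
look("wrist",["large_round_holder","aux_lens"])
look("top",["large_round_holder"])
rel(639.9,-229,13)
```

```text
large_round_holder 0.64 px [317.0, 238.0, 117.0, 82.0] ztop 8.9 outline ([628.2, -226.5], [80.6, 57.8], 69.4) cloud ([628.7, -226.7], [81.2, 57.3], 69.1)
aux_lens 0.68 px [316.0, 314.0, 127.0, 132.0] ztop 103.7 outline ([674.4, -244.5], [84.1, 97.4], 71.8) cloud ([638.7, -230.2], [52.6, 54.0], 73.6)
shift [0.06 0.16 7.35] yaw tool y 68.8 t 12.2
```

>>> {"op": "step_arm", "data": {"plan": "0 0.1 2.5 0 40;0 0.1 5 0 40;0 0.1 6.4 0 40;0 0.1 6.9 0 40;0 0.1 7.1 0 40;0 0.1 7.3 0 40;0 0.1 7.3 0 40"}}

```text
time_s: 12.9
eef_pos: [641.0, -229.1, 14.3]
ee_rot: [0.001, 0.183, 0.983, -0.0]
force: [0.6, 0.4, -0.8]
grip_width: 0.615
```

>>> {"op": "step_arm", "data": {"plan": "0 0 0.1 0 40;0 0 0.2 0 40;0 0 0.25 0 40;0 0 0.25 0 40"}}

```text
time_s: 13.3
eef_pos: [641.0, -229.1, 13.0]
ee_rot: [0.001, 0.183, 0.983, -0.0]
force: [-4.6, 2.8, 9.5]
grip_width: 0.611
```

Contact. I'll release and rise.

>>> {"op": "step_arm", "data": {"plan": "0 0 0 0 60;0 0 0 0 75;0 0 0 0 100;0 0 0 0 100;0 0 0 0 100;0 0 -3 0 100;0 0 -7 0 100;0 0 -12 0 100;0 0 -12 0 100;0 0 -12 0 100"}}

```text
time_s: 14.3
eef_pos: [641.0, -229.1, 132.1]
ee_rot: [0.001, 0.183, 0.983, -0.0]
force: [0.5, -0.0, -0.8]
grip_width: 1.001
```

Run:
```python
from h import *
look("wrist",["aux_lens","large_round_holder"],"pics/w5.png")
rel(393.6,299.5,134,yaw=6.8+90)
rel(492.9,418.1,134,yaw=87.8+90)
```

```text
aux_lens 0.58 px [316.0, 241.0, 73.0, 74.0] ztop 31.1 outline ([639.3, -228.3], [53.8, 58.1], 68.9) cloud ([640.2, -228.5], [53.3, 52.8], 40.9)
large_round_holder 0.73 px [312.0, 236.0, 97.0, 94.0] ztop 9.2 outline ([639.4, -230.6], [80.3, 80.2], 24.5) cloud ([640.0, -230.9], [79.8, 80.9], 51.6)
shift [42.03 40.38 -0.33] yaw tool y 68.9 t 14.45
twist -27.93126570007331 j6 -98.37701371348858
shift [37.05 55.02 -0.34] yaw tool y 68.9 t 14.45
twist 71.06873429992669 j6 -98.37701371348858
```

View pics/w5.png

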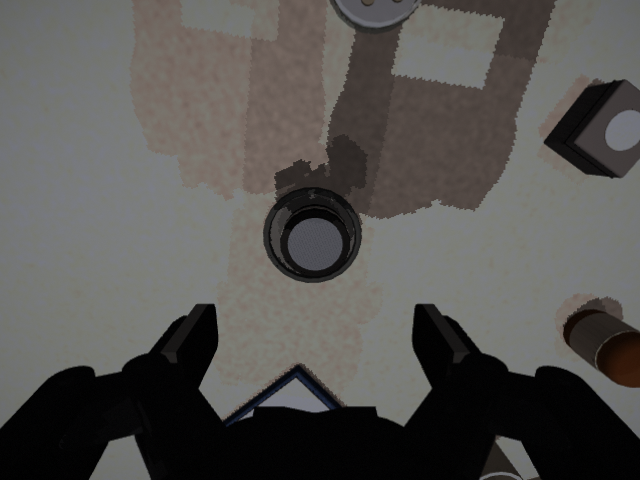

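The lens sits flat in the large holder at (316,243), with its top at about 30 mm. Now the slide case: its width runs at 6.8°, so the twist is +62°.

>>> {"op": "step_arm", "data": {"plan": "42 40.4 0 62 100;42 40.4 0 62 100;42 40.4 0 62 100;42 40.4 0 62 100;42 40.4 0 62 100;42 40.4 0 62 100;42 40.4 0 62 100;42 40.4 0 62 100;42 40.4 0 62 100;42 40.4 0 62 100"}}

```text
time_s: 15.45
eef_pos: [430.5, 220.4, 130.2]
ee_rot: [-0.0, 0.664, 0.748, -0.001]
force: [0.6, -0.6, -0.1]
grip_width: 0.998
```

Run:
```python
from h import *
rel(393.6,299.5,134,yaw=6.8)
```

```text
shift [ 8.29 -2.72 -0.38] yaw tool y 6.8 t 15.45
twist 0.04609844072052738 j6 6.349633008515074
```

>>> {"op": "step_arm", "data": {"plan": "8 -2.7 0 0 100;8 -2.7 0 0 100;8 -2.7 0 0 100;8 -2.7 0 0 100;8 -2.7 0 0 100"}}

```text
time_s: 15.95
eef_pos: [395.9, 294.3, 130.5]
ee_rot: [-0.0, 0.664, 0.748, -0.001]
force: [0.5, 0.8, -0.6]
grip_width: 0.999
```

Run:
```python
from h import *
look("wrist",["slide_case"],"pics/w6.png")
rel(393.6,299.5,6,yaw=6.8)
```

```text
slide_case 0.86 px [312.0, 235.0, 42.0, 112.0] ztop 26.9 outline ([393.0, 300.8], [33.7, 86.4], 6.8) cloud ([392.9, 299.6], [32.0, 83.3], 6.3)
shift [ 0.56 -0.19 12.48] yaw tool y 6.8 t 16.05
twist -0.02852986893729792 j6 16.203081945451522
```

View pics/w6.png

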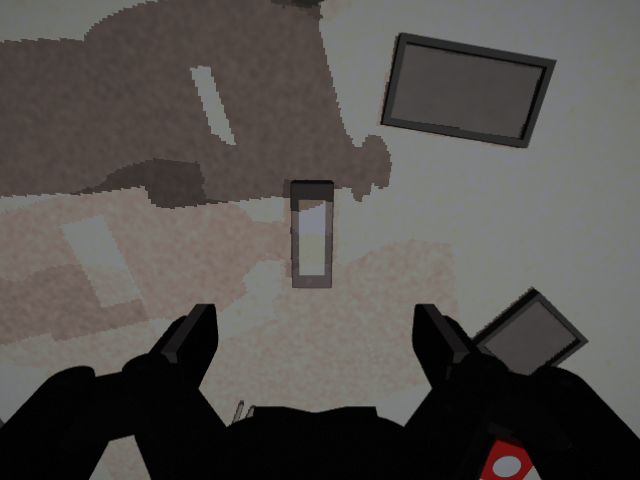

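Wrist view: the slide case is at (312,235), square between the jaws; the long holder is at (468,90). I'll go down and grip.

>>> {"op": "step_arm", "data": {"plan": "0.55 -0.25 4 0 100;0.55 -0.25 8 0 100;0.55 -0.25 11 0 100;0.55 -0.25 12.5 0 100;0.55 -0.25 12.5 0 100;0.55 -0.25 12.5 0 40;0.55 -0.25 12.5 0 20;0.55 -0.25 12.5 0 20;0.55 -0.25 12.5 0 20;0.55 -0.25 12.5 0 20"}}

```text
time_s: 17.05
eef_pos: [393.1, 300.5, 6.9]
ee_rot: [0.0, 0.663, 0.748, 0.001]
force: [-0.3, -1.3, 5.2]
grip_width: 0.368
```

>>> {"op": "step_arm", "data": {"plan": "0 0 0 0 20;0 0 0 0 20;0 0 -0.7 0 20;0 0 -1.5 0 20;0 0 -3 0 20;0 0 -6 0 20;0 0 -7 0 20;0 0 -7 0 20;0 0 -7 0 20"}}

```text
time_s: 17.95
eef_pos: [392.2, 300.1, 75.3]
ee_rot: [-0.0, 0.663, 0.748, -0.0]
force: [0.3, -0.2, -1.1]
grip_width: 0.361
```

Run:
```python
from h import *
look("wrist",["slide_case","long_holder"])
rel(492.9,418.1,85,yaw=87.8)
```

```text
slide_case 0.81 px [315.0, 317.0, 81.0, 190.0] ztop 95.3 outline ([396.6, 262.7], [50.3, 136.9], 6.6) cloud ([392.2, 299.5], [32.1, 83.7], 6.6)
long_holder 0.64 px [514.0, 85.0, 226.0, 147.0] ztop 9.0 outline ([491.0, 416.3], [61.4, 114.6], 87.5) cloud ([492.4, 416.8], [60.7, 113.7], 87.7)
shift [10.51 11.42 -1.03] yaw tool y 6.9 t 18.1
twist -80.93316690392409 j6 16.936675291862276
```

>>> {"op": "step_arm", "data": {"plan": "1 1.1 -1 -8 20;2 2.2 -1 -16 20;3.1 3.4 -1 -24 20;4.2 4.6 -1 -32 20;5.2 5.7 -1 -40 20;6.3 6.8 -1 -48 20;7.3 8 -1 -56 20;8.4 9.1 -1 -64 20;9.4 10.3 -1 -72 20;10.45 11.35 -1 -80 20"}}

```text
time_s: 19.1
eef_pos: [492.9, 417.8, 84.8]
ee_rot: [-0.001, 0.024, 1.0, -0.0]
force: [-0.1, -0.4, -1.3]
grip_width: 0.367
```

>>> {"op": "step_arm", "data": {"plan": "0 0 0 -0.9 20;0 0 0 -0.9 20;0 0 0 -0.9 20"}}

```text
time_s: 19.4
eef_pos: [492.2, 417.1, 85.6]
ee_rot: [-0.0, 0.021, 1.0, -0.0]
force: [0.3, 0.2, 0.3]
grip_width: 0.37
```

Run:
```python
from h import *
look("wrist",["slide_case","long_holder"],"pics/w7.png")
look("top",["slide_case"])
rel(492.6,417.5,11,yaw=87.7)
```

```text
slide_case 0.97 px [314.0, 317.0, 84.0, 192.0] ztop 105.5 outline ([535.8, 415.0], [52.7, 144.6], 87.6) cloud ([493.1, 417.3], [32.1, 83.6], 87.4)
long_holder 0.97 px [315.0, 231.0, 92.0, 116.0] ztop 9.2 outline ([476.8, 417.2], [59.9, 82.0], 87.8) cloud ([477.0, 417.1], [60.3, 81.8], 87.7)
slide_case 0.71 px [102.0, 228.0, 20.0, 39.0] ztop 107.5 outline ([539.5, 442.2], [39.1, 20.6], 65.9) cloud ([501.6, 414.7], [70.9, 25.7], 0.5)
shift [0.01 0.01 7.51] yaw tool y 87.7 t 19.65
twist 0.022583685949243204 j6 -57.82193775411467
```

View pics/w7.png

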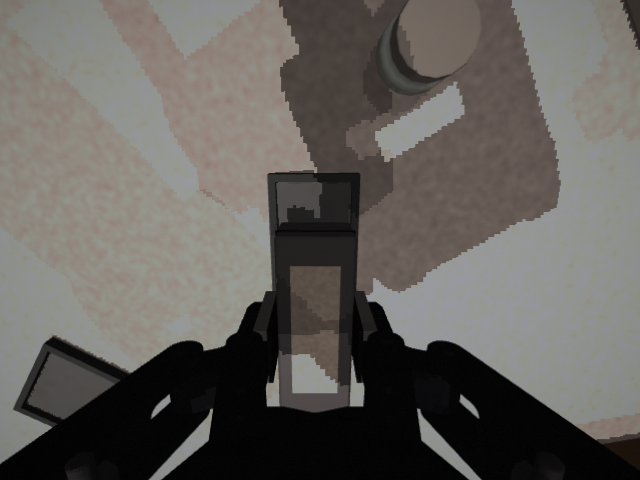

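The case is lined up over the holder, with centres within 1 mm and yaw within 0.3°. I'll lower it.

>>> {"op": "step_arm", "data": {"plan": "0 0 2.5 0 20;0 0 5 0 20;0 0 6.5 0 20;0 0 7 0 20;0 0 7.2 0 20;0 0 7.4 0 20;0 0 7.4 0 20"}}

```text
time_s: 20.35
eef_pos: [493.1, 417.8, 12.8]
ee_rot: [0.001, 0.019, 1.0, 0.0]
force: [-0.2, 0.4, -1.3]
grip_width: 0.368
```

>>> {"op": "step_arm", "data": {"plan": "0 0 0.1 0 20;0 0 0.2 0 20;0 0 0.25 0 20;0 0 0.25 0 20"}}

```text
time_s: 20.75
eef_pos: [493.0, 417.8, 10.9]
ee_rot: [0.0, 0.019, 1.0, 0.0]
force: [-2.9, -2.1, 8.4]
grip_width: 0.369
```

>>> {"op": "step_arm", "data": {"plan": "0 0 0 0 45;0 0 0 0 60;0 0 0 0 80;0 0 0 0 80;0 0 -0.5 0 100;0 0 -3 0 100;0 0 -7 0 100;0 0 -12 0 100;0 0 -12 0 100;0 0 -12 0 100"}}

```text
time_s: 21.75
eef_pos: [493.0, 417.8, 130.7]
ee_rot: [0.001, 0.019, 1.0, 0.001]
force: [-0.6, 0.4, -1.2]
grip_width: 1.004
```

Run:
```python
from h import *
look("wrist",["slide_case","long_holder"],"pics/w8.png")
look("top",["sample_box","square_holder"])
rel(638.7,-2.3,131,yaw=36.6)
rel(603,220.9,131,yaw=53.4)
```

```text
slide_case 0.89 px [315.0, 243.0, 46.0, 109.0] ztop 30.9 outline ([493.6, 417.8], [32.8, 87.1], 87.8) cloud ([494.3, 417.9], [32.1, 83.7], 87.3)
long_holder 0.58 px [314.0, 232.0, 75.0, 130.0] ztop 9.3 outline ([492.2, 416.5], [60.8, 112.1], 87.8) cloud ([492.4, 416.5], [60.1, 112.6], 87.8)
sample_box 0.91 px [324.0, 170.0, 31.0, 34.0] ztop 36.5 outline ([635.6, -1.9], [53.2, 53.2], 36.7) cloud ([638.4, -2.2], [47.2, 47.3], 37.7)
sample_box 0.8 px [272.0, 192.0, 32.0, 30.0] ztop 36.6 outline ([594.6, 103.6], [50.9, 49.3], 73.8) cloud ([597.0, 105.6], [45.8, 45.2], 75.5)
square_holder 0.94 px [213.0, 187.0, 45.0, 44.0] ztop 9.6 outline ([602.5, 221.5], [76.8, 74.8], 53.4) cloud ([602.9, 220.8], [72.7, 72.5], 54.3)
shift [-16.25 -41.37  -0.24] yaw tool y 87.8 t 22.05
twist 51.168035090547875 j6 -57.860099783204646
shift [-11.81 -19.21  -0.26] yaw tool y 87.8 t 22.05
twist 34.36803509054789 j6 -57.860099783204646
```

View pics/w8.png

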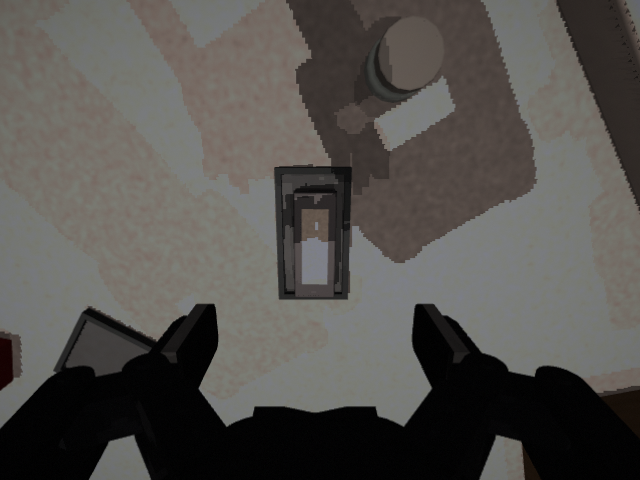

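The slide case sits flat in the long holder at (315,243), with its top at about 30 mm and its yaw matching. Now the grey sample box at (638,-2); the red one at (597,105) stays.

>>> {"op": "step_arm", "data": {"plan": "-16.2 -41.3 0 50.8 100;-16.2 -41.3 0 50.8 100;-16.2 -41.3 0 50.8 100;-16.2 -41.3 0 50.8 100;-16.2 -41.3 0 50.8 100;-16.2 -41.3 0 50.8 100;-16.2 -41.3 0 50.8 100;-16.2 -41.3 0 50.8 100;-16.2 -41.3 0 50.8 100;-16.2 -41.3 0 50.8 100"}}

```text
time_s: 23.05
eef_pos: [639.5, -6.6, 128.7]
ee_rot: [0.0, 0.449, 0.894, -0.0]
force: [-0.4, 1.2, -0.4]
grip_width: 1.003
```

>>> {"op": "step_arm", "data": {"plan": "0 0 0 0 100;0 0 0 0 100"}}

```text
time_s: 23.25
eef_pos: [638.2, -0.3, 129.2]
ee_rot: [-0.0, 0.446, 0.895, -0.0]
force: [-0.3, 1.0, 0.3]
grip_width: 1.002
```

Run:
```python
from h import *
look("wrist",["sample_box"],"pics/w9.png")
rel(638.5,-2.2,8,yaw=37)
```

```text
sample_box 0.96 px [313.0, 248.0, 67.0, 66.0] ztop 34.8 outline ([636.9, -1.0], [48.1, 53.1], 37.0) cloud ([639.3, -3.0], [47.2, 46.6], 36.8)
sample_box 0.66 px [359.0, 91.0, 96.0, 104.0] ztop 34.9 outline ([598.1, 102.7], [49.6, 47.3], 74.2) cloud ([598.5, 103.9], [47.1, 47.0], 74.8)
shift [-0.2  -0.11 12.15] yaw tool y 37.1 t 23.35
twist 0.07236976008346119 j6 -47.572353215051066
```

View pics/w9.png

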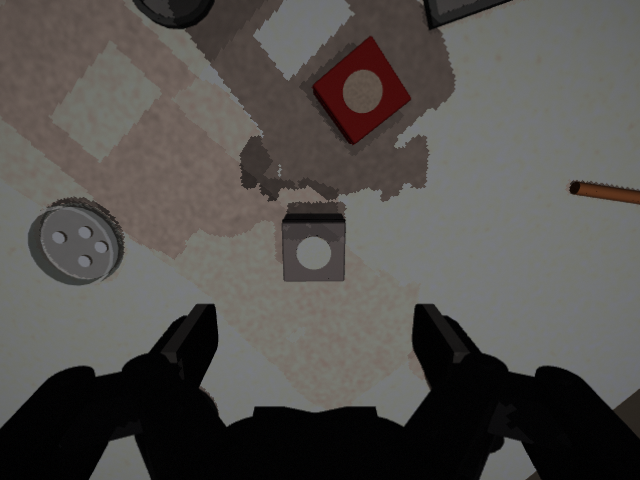

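Wrist view: the grey box with the white dot at (314,250) is square between the jaws; the red look-alike is at (361,92), well clear. I'll grip.

>>> {"op": "step_arm", "data": {"plan": "-0.25 -0.1 4 0 100;-0.25 -0.1 8 0 100;-0.25 -0.1 11 0 100;-0.25 -0.1 12.1 0 100;-0.25 -0.1 12.1 0 100;-0.25 -0.1 12.1 0 55;-0.25 -0.1 12.1 0 35;-0.25 -0.1 12.1 0 35;-0.25 -0.1 12.1 0 35;-0.25 -0.1 12.1 0 35"}}

```text
time_s: 24.35
eef_pos: [640.1, -4.1, 10.2]
ee_rot: [0.001, 0.446, 0.895, 0.0]
force: [-0.7, -0.3, 7.5]
grip_width: 0.544
```

>>> {"op": "step_arm", "data": {"plan": "0 0 0 0 35;0 0 0 0 35;0 0 -0.7 0 35;0 0 -1.5 0 35;0 0 -3 0 35;0 0 -6 0 35;0 0 -9 0 35;0 0 -9 0 35;0 0 -9 0 35"}}

```text
time_s: 25.25
eef_pos: [639.4, -4.0, 99.6]
ee_rot: [0.001, 0.446, 0.895, 0.0]
force: [0.1, 1.2, -1.3]
grip_width: 0.543
```

Run:
```python
from h import *
look("wrist",["sample_box"])
rel(603,220.8,97,yaw=53.8)
```

```text
sample_box 0.91 px [315.0, 320.0, 118.0, 126.0] ztop 124.0 outline ([666.5, -39.4], [81.6, 99.7], 37.0) cloud ([638.9, -3.1], [47.3, 48.2], 37.0)
sample_box 0.88 px [370.0, 75.0, 118.0, 126.0] ztop 34.9 outline ([598.2, 102.3], [50.3, 47.2], 74.7) cloud ([598.5, 103.9], [47.1, 46.9], 74.8)
shift [20.1  10.66  0.09] yaw tool y 37.0 t 25.35
twist -16.832118176471283 j6 -47.80774443750484
```

>>> {"op": "step_arm", "data": {"plan": "4 2.1 0 -3.4 35;8 4.3 0 -6.8 35;12 6.4 0 -10.2 35;16 8.5 0 -13.6 35;20.1 10.65 0 -16.8 35;20.1 10.65 0 -16.8 35;20.1 10.65 0 -16.8 35;20.1 10.65 0 -16.8 35"}}

```text
time_s: 26.15
eef_pos: [603.5, 219.7, 97.9]
ee_rot: [-0.0, 0.312, 0.95, -0.0]
force: [0.4, 0.3, -1.1]
grip_width: 0.542
```

Run:
```python
from h import *
look("wrist",["sample_box","square_holder"],"pics/w10.png")
rel(603,220.8,13,yaw=53.8)
```

```text
sample_box 0.58 px [177.0, 322.0, 85.0, 63.0] ztop 34.6 outline ([587.7, 116.3], [61.8, 39.1], 75.6) cloud ([589.9, 107.5], [47.2, 29.5], 74.9)
sample_box 0.55 px [314.0, 319.0, 121.0, 132.0] ztop 122.3 outline ([638.5, 193.9], [81.7, 100.1], 53.7) cloud ([603.0, 220.2], [47.0, 48.4], 53.7)
square_holder 0.85 px [312.0, 226.0, 104.0, 59.0] ztop 9.0 outline ([588.3, 229.4], [72.6, 41.9], 54.6) cloud ([589.4, 228.9], [72.2, 40.2], 54.9)
shift [0.14 0.06 8.53] yaw tool y 53.7 t 26.3
twist -0.13479789721482405 j6 -44.11316508675524
```

View pics/w10.png

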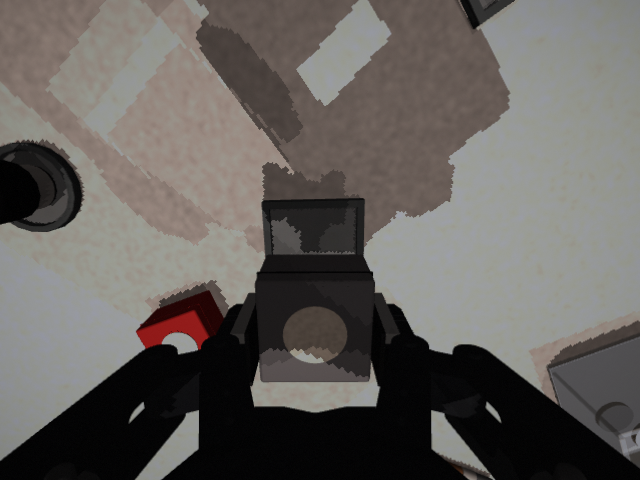

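The box is over the square holder at (313,228) within about 1 mm, and the red box stays clear. I'll lower it with a −0.5° trim.

>>> {"op": "step_arm", "data": {"plan": "0.1 0.05 3 -0.5 35;0.1 0.05 6 -0.5 35;0.1 0.05 7.5 -0.5 35;0.1 0.05 8 -0.5 35;0.1 0.05 8.2 -0.5 35;0.1 0.05 8.4 -0.5 35;0.1 0.05 8.4 -0.5 35"}}

```text
time_s: 27.0
eef_pos: [603.4, 221.7, 15.4]
ee_rot: [0.001, 0.307, 0.952, 0.0]
force: [0.1, -0.2, -1.2]
grip_width: 0.548
```

>>> {"op": "step_arm", "data": {"plan": "0 0 0.1 0 35;0 0 0.2 0 35;0 0 0.3 0 35;0 0 0.3 0 35"}}

```text
time_s: 27.4
eef_pos: [603.5, 221.8, 14.2]
ee_rot: [0.001, 0.307, 0.952, 0.0]
force: [-7.4, -2.5, 15.9]
grip_width: 0.542
```

>>> {"op": "step_arm", "data": {"plan": "0 0 -0.1 0 35;0 0 -0.1 0 60;0 0 -0.1 0 75;0 0 -0.1 0 90;0 0 -0.1 0 90;0 0 -0.5 0 100;0 0 -3 0 100;0 0 -7 0 100;0 0 -12 0 100;0 0 -12 0 100"}}

```text
time_s: 28.4
eef_pos: [605.9, 222.3, 139.2]
ee_rot: [0.006, 0.307, 0.952, 0.003]
force: [0.9, -0.0, 0.4]
grip_width: 1.0
```

>>> {"op": "step_arm", "data": {"plan": "-10 -10 -5 0 100;-20 -20 -5 0 100;-20 -20 -5 0 100;-20 -20 -5 0 100;-20 -20 -5 0 100;-20 -20 -5 0 100;-20 -20 -5 0 100;-20 -20 -5 0 100"}}

```text
time_s: 29.2
eef_pos: [648.4, -57.9, 181.2]
ee_rot: [-0.0, 0.307, 0.952, 0.0]
force: [0.2, 0.9, 0.2]
grip_width: 0.993
```

Run:
```python
from h import *
i,p,d=look("top",list(H)); cv2.imwrite("pics/t2.png",p[:,:,::-1])
look("wrist",["sample_box","square_holder"])
p,_=cams.capture("scene"); cv2.imwrite("pics/s2.png",cv2.resize(p[100:440,180:480,::-1],(600,680))[:600])
rel(600,200,200)
```

```text
aux_lens 0.83 px [438.0, 174.0, 30.0, 34.0] ztop 32.7 outline ([638.4, -225.8], [52.8, 59.5], 45.4) cloud ([639.9, -226.8], [51.2, 54.4], 34.0)
slide_case 0.6 px [114.0, 235.0, 28.0, 44.0] ztop 32.8 outline ([494.4, 416.0], [38.6, 83.5], 88.0) cloud ([494.8, 417.4], [32.4, 82.6], 86.5)
sample_box 0.8 px [212.0, 184.0, 31.0, 34.0] ztop 41.0 outline ([601.5, 222.1], [56.6, 49.6], 53.0) cloud ([603.2, 222.9], [47.7, 46.8], 54.3)
sample_box 0.57 px [273.0, 190.0, 31.0, 27.0] ztop 36.7 outline ([594.7, 105.2], [50.8, 52.9], 75.1) cloud ([597.8, 105.4], [47.4, 47.1], 74.6)
large_round_holder 0.97 px [431.0, 174.0, 39.0, 40.0] ztop 10.2 outline ([639.4, -227.8], [82.6, 82.1], 10.9) cloud ([639.9, -227.9], [81.3, 80.8], 15.8)
long_holder 0.67 px [116.0, 236.0, 32.0, 62.0] ztop 11.4 outline ([492.7, 417.8], [63.8, 113.6], 86.6) cloud ([492.5, 417.6], [61.5, 112.8], 87.0)
square_holder 0.61 px [214.0, 185.0, 45.0, 44.0] ztop 10.7 outline ([602.5, 220.1], [72.3, 71.6], 54.8) cloud ([602.3, 220.4], [70.9, 70.8], 54.4)
petri_dish 0.82 px [389.0, 249.0, 30.0, 35.0] ztop 12.5 outline ([481.0, -129.7], [50.3, 66.0], 77.4) cloud ([482.4, -130.7], [49.0, 65.3], 81.9)
sample_box 0.58 px [571.0, 7.0, 83.0, 14.0] ztop 29.9 outline ([620.7, 197.2], [58.9, 8.9], 54.0) cloud ([622.0, 208.1], [47.9, 2.8], 53.2)
sample_box 0.55 px [439.0, 63.0, 84.0, 90.0] ztop 34.9 outline ([597.5, 99.1], [56.5, 47.7], 74.9) cloud ([598.5, 103.9], [48.7, 47.3], 74.8)
square_holder 0.85 px [555.0, 18.0, 98.0, 35.0] ztop 9.2 outline ([623.6, 202.5], [77.3, 24.0], 53.0) cloud ([622.9, 205.2], [73.6, 23.6], 54.6)
shift [18.97 18.07 -1.85] yaw tool y 54.3 t 29.9
```

View pics/t2.png

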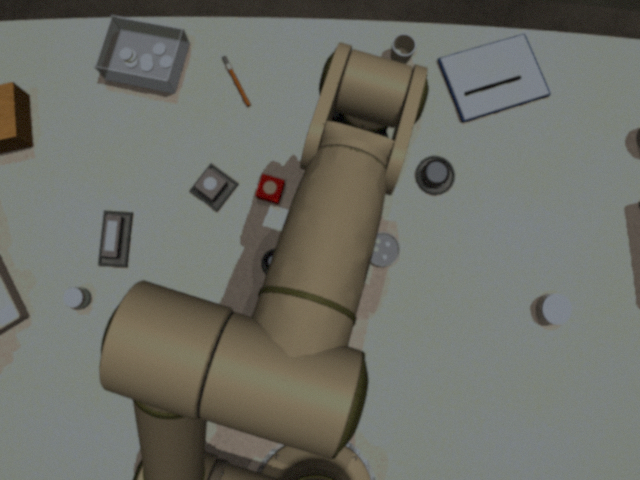

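View pics/s2.png

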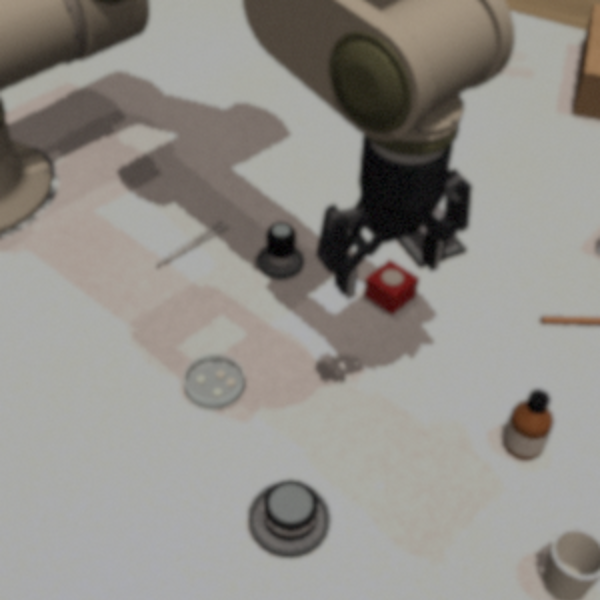

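The top view shows the sample box seated and aligned at (212,185), and the lens, slide case and eyepiece in their holders. The dish and red box have not moved. I'll hand the job in.

```bash
python3 -c "
from rig import workorder
print(workorder.finish_job())"
```

```text
the job is handed in; nothing more can be done
None
```

All four accessories are in their holders, and I handed the job in at about 30 s of the 102 s allowed. I placed them in the order asked: eyepiece, lens, slide case, sample box. Each was lowered until it touched the floor (8–16 N at the wrist) before I released it.

| Accessory | Top height found (mm) | Expected (mm) | Offset from holder centre (mm) | Yaw vs holder |
|---|---|---|---|---|
| Eyepiece | about 56 | 56 | under 1 | – |
| Lens | about 30 | 30 | about 1 | – |
| Slide case | about 30 | 30 | about 2 | within 0.5° |
| Sample box | about 38–39 | 38 | about 2.5 | within 0.5° |

- **Top-camera heights:** the top camera reads about 2–3 mm high, so I corrected the sample box for that. The other three heights are from the wrist camera.
- **Weakest check:** the sample box. I checked it only from the top camera after release; the wrist view caught just a sliver of it.
- **Partly hidden views:** in the last top picture the arm covered the eyepiece and part of the dish. The scene picture showed the eyepiece upright in its holder and the dish in place. The top camera's dish position came out about 8 mm off, which I put down to the arm hiding part of it.
- **Red look-alike:** I left it alone, and it has not moved.

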